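Drop the prop leg of the coupling-hub stand and hold its frame upright

ROBOT

A 7-joint arm with a two-finger parallel gripper is mounted at the origin on the work surface. World frame = base frame: x ahead of the robot, y to its left, z up, the work surface at z = 0. Lengths are in m, angles in rad, forces in N, time in s.
With the tool pointing down it reaches from about 0.425 to 0.925 m from the base axis. Payload 6.8 kg.
Tool frame: the origin (TCP) lies at the very end of the fingers, on their centre line; the grasp point (between the pads) lies 19 mm behind it; z points along the fingers, y is the line along which they close (so a half turn about z gives the same grasp; the last joint's range is limited). The gripper opens to 85 mm and grips with 20 to 120 N. Pads are 22 mm wide; open, the fingers measure 114 mm over their backs; the gripper's body (76 mm by 85 mm) begins 54 mm behind the grasp point. The pads swing forward as they close: fully open they stand 13 mm farther back than shut.
Start: joints at [1.191, 0.477, 0.022, 1.555, -0.011, 1.109, -0.083], TCP at [0.181, -0.65, 0.231] pointing down, gripper open.
Joint ranges: [-2.96, 2.96], [-0.34, 2.1], [-1.41, 1.46], [0.24, 2.44], [-1.37, 4.51], [0.17, 1.92], [-2.96, 2.96]. Speed limits (rad/s): [2.39, 2.39, 3.14, 3.14, 3.14, 3.14, 3.14].

INTERFACE

Orientations are given as a rotation vector (axis times angle).
In Python, from bench import monitor, optics, r gives the robot as it stands.
- The arm moves only by the shell command python3 -m crank 'ROWS' [OPENING] [FORCE]. ROWS is JSON, a list of rows, each a list of 2 entries, a list of its own where there are three numbers: the shift along the tool's x, y, z in cm, then the turn, a rotation vector about the tool's x, y, z in rad. A call has 1 to 5 rows; each row shifts and turns the commanded pose from where the row before left it, along the tool's axes as they then stand; what a row does not reach is not made up. A row lasts 1/10 s, in which the tool goes at most 50 mm and 8.59 degrees, less where a joint would pass 70% of its speed; a pose out of reach is approached as far as the arm can. A call is refused whole if a number of a shift passes 5 or a number of a turn 0.15, either way. A call with a gripper value outside its range is refused whole. OPENING is the finger opening in cm, from 0 to 8.54, set as the call begins (- or left out, the last holds). The fingers move at their own pace and stop on an object; FORCE is the grip in N (left out, the last holds). Time passes only in rows, so rows that do not move let the fingers close. It gives the time, the measured TCP pose, the force, the opening and the grip force at its end, in the units of the state.
- monitor.get_obs(): the state, without advancing time (a new reading comes with each control period).
- optics.grab_frame(name): name is "side" or "top" or "wrist"; returns (picture, depth): 480x640x3 uint8, red, green, blue; 480x640 float32, m along the optical axis (not along the pixel's ray), 0 where there is no reading.
- optics.camera_model(name): a dict with "vertical_fov" (degrees; the focal length in pixels is half the picture's height over the tangent of half this angle, whatever the lens; pixels are square), "cx", "cy" (the principal point, pixels), "R" (3x3) and "t" (3): a world point X has camera coordinates R X + t; the wrist camera has in their place "hand_eye" (4x4, takes a point from camera to tool coordinates, whose origin is the TCP and whose axes are the flange's). Camera axes: x right, y down, z forward; pixel columns grow to the right and rows downward; lengths in m; the calibration is good to about 2 mm. The wrist camera is an equidistant fisheye: a pixel r from the principal point sees the ray r / f radians off the axis. A picture is of the moment at which its call begins: read the wrist's pose just before it. camera_model takes no time and is no camera call.
- r.hand_in(): hands the job in; it is judged then, once.
The state is a dict: "clock": time; "joints": joint angles; "qvel": joint speeds; "tau": joint torques, N m; "tcp_pos": TCP position; "orientation": TCP orientation; "contact_force": force on the tool from outside, world axes, zero at the start; "moment": the same for the moment, N m; "grip_width": finger opening in m; "gripper_force": force on a finger pad.
Only numpy, scipy, OpenCV 4.12 (cv2) and the standard library are available. Lean on these libraries where they do the work, as an engineer would, in place of code of your own. Each camera call takes 0.05 s, during which the arm holds its last target. There are 200 camera calls.

TASK

The blue folding stand carrying the spare coupling hub is lying back on its rests: flip its red prop leg up over top centre so that it swings right down to its lower stop, then take the frame by its top bar, bring it upright and finish still holding the bar, keeping the frame steady and upright so that it cannot tip to either side. Do not disturb the spares lying around it.

Things in the scene. Friction and masses are not known exactly. Their poses are not given: they have to be found in the camera images.
- stand_base: Dark steel base plate of the folding hub stand, bolted to the work surface, 190 x 190 x 12 mm. Origin on the work surface below the middle of the frame's hinge. z up; y along the frame's hinge line (hinge axis 32 mm above the work surface); x points to the side of the frame on which the red prop leg is mounted.
- frame_tilt (a joint): Lean of the blue frame about its hinge (axis along y of stand_base), rad. 0 = upright; -0.30 = lying back on its rests, to -x of stand_base: it starts there and falls back there; positive = towards the leg's side: with the leg down its foot lands on the base plate at about +0.17. Nearly free hinge: it will not stand upright alone; under 3 N at the top bar moves it.
- top_bar (a point): Top bar of the blue frame: round, 14 mm thick, 140 mm long, rigid with the frame. Origin at its centre, 160 mm from the hinge axis. y along the bar, z along the frame away from the hinge, x to the leg's side; leans with the frame. The frame is open for 50 mm below it, between 14 mm posts at y = +-70 mm.
- hub (a point): Steel coupling hub, 54 mm across, about 46 mm long, fixed on a stub on the -x face of the frame's cross plate (140 x 50 mm, 8 mm thick). Origin at the plate's centre, 75 mm below the top bar and 85 mm from the hinge axis; the prop leg's pivot is on the same axis on the +x face. Axes as top_bar.
- leg_tip (a point): Centre of the black ball foot (20 mm) at the end of the red prop leg, an 11 mm bar. The foot is 87 mm from the leg's pivot axis (which is at the hub's axis) and 55 mm to +x of the frame's plane. The last 35 mm of leg run straight from the foot towards the pivot axis. Stowed, the foot stands beside the top bar, its centre about 9 mm farther from the hinge than the bar's.
- prop_leg (a joint): Angle of the red prop leg, rad; its pivot axis lies along x of the frame. 0 = stowed: pointing up, leaning 0.25 past vertical to -y on its stop. Pushed sideways to +y it passes top centre at 0.25 and from about 0.35 falls by its own weight through +y to its lower stop at 3.25, in about 1 s. Pushing takes under 1 N; left short of top centre it falls back to 0.
- plug_mid (a point): Bystander: copper heat exchanger plug, 36 mm across, 36 mm high. Point at its centre, half-way up. Not to be disturbed.
- spider_a_mid (a point): Bystander: orange polyurethane coupling spider lying flat, 55 mm across, 14 mm high. Point at its centre, half-way up. Not to be disturbed.
- spider_b_mid (a point): Bystander: a second, identical orange coupling spider, 55 mm across, 14 mm high. Point at its centre, half-way up. Not to be disturbed.
- anode_mid (a point): Bystander: zinc anode block, 70 x 40 x 25 mm. Point at its centre, half-way up. Not to be disturbed.
- dowel_mid (a point): Bystander: polished steel dowel pin standing on end, 14 mm across, 50 mm high. Point at its centre, half-way up. Not to be disturbed.
- tin_mid (a point): Bystander: small green can, 52 mm across, 60 mm high. Point at its centre, half-way up. Not to be disturbed.

How it is judged:
On the way, in this order (a step that is already met when the one before it is completed fails the run):
1. the prop leg is flipped over and fully down while the frame still lies back (value of joint prop_leg above 3.05 rad and value of joint frame_tilt below -0.15 rad), for 0.2 s.
2. the frame is upright, its top bar held by the fingers (value of joint frame_tilt between -0.08 and 0.08 rad and contact force between the fingers and frame_tilt_c5 above 1 N), for 0.3 s.
At the end, for the whole second after the job is handed in: The prop leg is down (joint above 3.05 rad), the frame is within 0.08 rad of upright and still, clear of both its rests and the leg's foot, the fingers are holding the top bar (more than 1 N), and every spare lies within 20 mm of where it started (all of step 2 and value of joint prop_leg above 3.05 rad and velocity of joint frame_tilt between -0.1 and 0.1 rad/s and distance of each of plug_mid, spider_a_mid, spider_b_mid, anode_mid, dowel_mid, tin_mid from where it was at the start of the episode below 0.02 m); the arm keeps its last pose, push and grip.
It fails at once if a bystanding spare was knocked away (distance of any of plug_mid, spider_a_mid, spider_b_mid, anode_mid, dowel_mid, tin_mid from where it was at the start of the episode above 0.04 m).
It also fails if it takes over 45 s, if anything falls off the work surface, if the arm or the gripper's body presses on something with over 40 N, if the wrist force passes 120 N, or if a joint passes its speed limit or range.

## Working session

There is one attempt and no reset: what is moved stays moved. The work goes in short steps, Python scripts to look and compute and a shell command to move; the robot and the scene stay as the last step left them, time stands still between calls to the robot, and variables do not carry over. Pictures are saved under pics/ and viewed, at most 10 in all, crops included, and the job is handed in when it is done.

```bash
mkdir -p pics; ls
python3 - <<'E'
from bench import monitor, optics, r
import cv2, numpy as np
print(monitor.get_obs())
for n in("side","top"):
    im,d=optics.grab_frame(n); cv2.imwrite(f"pics/{n}0.png",im[...,::-1]); np.savez(f"{n}0.npz",im=im,d=d)
    m=optics.camera_model(n);print(n,m)
    print((d==0).mean())
print(optics.camera_model("wrist"))
E
```

```text
pics
{'clock': 0.0, 'joints': array([ 1.19091675,  0.47775883,  0.02235815,  1.55648922, -0.01150539,
        1.10930907, -0.08310516]), 'qvel': array([-5.78643356e-05, -6.46514398e-04, -3.66706556e-04, -2.09568665e-04,
        4.15772145e-04, -5.49463754e-04,  3.44669003e-04]), 'tau': array([ 6.37254789e-05, -5.96442676e+01,  1.60787601e+00, -2.81192869e+01,
        1.24252687e-02,  9.32182797e-03,  1.18242457e-05]), 'tcp_pos': array([ 0.18101061, -0.64964026,  0.23033781]), 'orientation': array([-3.11085296e+00, -4.25350296e-01,  6.06293111e-04]), 'contact_force': array([0.43951386, 0.17630994, 0.12998605]), 'moment': array([-0.03073694, -0.03530397, -0.02223259]), 'gripper_force': 0.0, 'grip_width': 0.08525460821162449}
side {'vertical_fov': 50.60448019909467, 'cx': 317.2839700592079, 'cy': 246.94141687110417, 'R': array([[-0.6652664 , -0.74636496, -0.01897282],
       [-0.37244853,  0.3537889 , -0.85797174],
       [ 0.64707242, -0.56371337, -0.51334639]]), 't': array([0.38974911, 0.32504941, 0.68751093])}
0.003997395833333334
top {'vertical_fov': 48.262792353257666, 'cx': 328.32039330949397, 'cy': 238.56750205499026, 'R': array([[-0.00354365, -0.99989366, -0.0141459 ],
       [-0.98309228,  0.00607322, -0.18301008],
       [ 0.18307653,  0.0132582 , -0.98300926]]), 't': array([0.01942687, 0.60046552, 1.02557353])}
0.004153645833333333
{'vertical_fov': 65.70646984690485, 'cx': 318.09672223602206, 'cy': 241.56459786888988, 'hand_eye': array([[-8.15764317e-04, -9.64108295e-01, -2.65508061e-01,
         6.79578566e-02],
       [ 9.99999652e-01, -7.40665156e-04, -3.82973733e-04,
        -2.71621997e-04],
       [ 1.72575584e-04, -2.65508281e-01,  9.64108564e-01,
        -1.42171517e-01],
       [ 0.00000000e+00,  0.00000000e+00,  0.00000000e+00,
         1.00000000e+00]])}
```

View pics/side0.png

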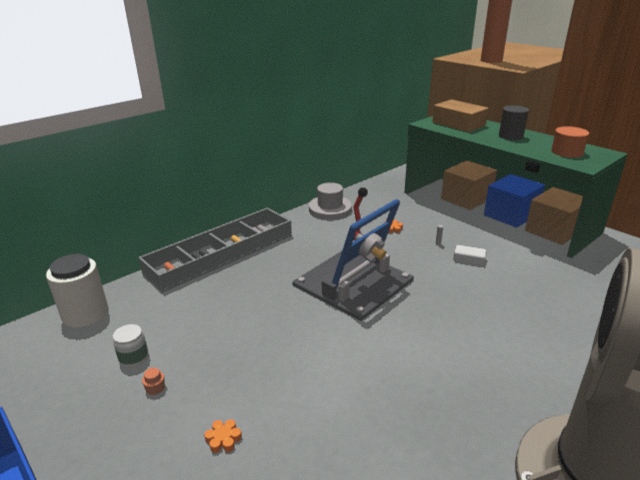

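View pics/top0.png

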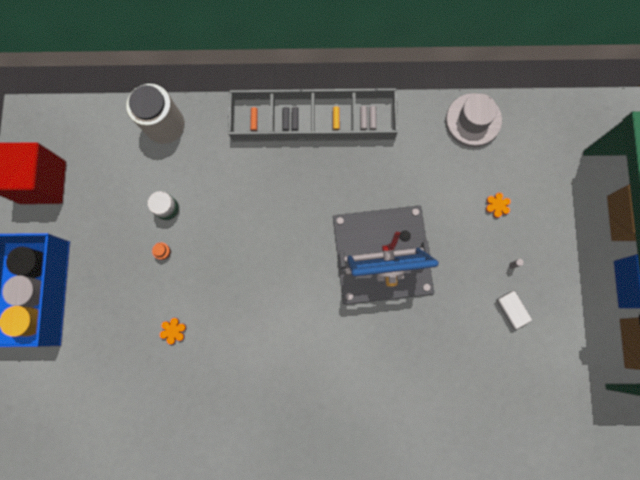

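The side view shows the stand with the blue bar from (350,235) to (397,205), and the black foot at (362,192). In the top view the bar runs from (350,267) to (436,263), the foot is at (405,236), and the plate corners are near (340,220), (416,212), (433,287) and (349,296). The leg is on the far (+x) side, and the spares are well clear.

```bash
cat > h.py <<'E'
import numpy as np,cv2
from bench import monitor,optics,r
from scipy.spatial.transform import Rotation as Ro
def pts(n,d,mask):
    m=optics.camera_model(n);f=240/np.tan(np.radians(m["vertical_fov"])/2)
    v,u=np.nonzero(mask&(d>0));z=d[v,u]
    P=np.c_[(u-m["cx"])/f*z,(v-m["cy"])/f*z,z]
    return (P-m["t"])@m["R"],u,v
def ray(n,u,v,h):
    m=optics.camera_model(n);f=240/np.tan(np.radians(m["vertical_fov"])/2)
    c=-m["R"].T@m["t"];w=m["R"].T@[(u-m["cx"])/f,(v-m["cy"])/f,1]
    return c+w*(h-c[2])/w[2]
def hsv(im):return cv2.cvtColor(im,cv2.COLOR_RGB2HSV)
def look(n,im,d):
    H=hsv(im);h,s,v=[H[...,i].astype(int) for i in range(3)]
    P,u,vv=pts(n,d,np.ones(d.shape,bool))
    ok=d>0;W=np.full(d.shape+(3,),9.);W[ok]=P
    roi=(abs(W[...,0]-.58)<.17)&(abs(W[...,1]+.03)<.17)&(W[...,2]>.02)&(W[...,2]<.35)
    blue=roi&(h>100)&(h<125)&(s>120)
    red=roi&((h<8)|(h>172))&(s>130)&(v>50)
    black=roi&(v<45)&(W[...,2]>.1)&(s<130)
    return W,blue,red,black
E
python3 - <<'E'
from h import *
for n in("top","side"):
    z=np.load(n+"0.npz");im,d=z["im"],z["d"]
    W,b,re,bl=look(n,im,d)
    for nm,m in(("blue",b),("red",re),("black",bl)):
        p=W[m]
        if len(p):print(n,nm,len(p),p.min(0).round(3),p.max(0).round(3),np.median(p,0).round(3),[q.mean().round(1) for q in np.nonzero(m)])
    p=W[b];t=p[p[:,2]>p[:,2].max()-.02];c=t.mean(0);U,S,V=np.linalg.svd(t-c)
    s=(t-c)@V[0];print("bar",c,V[0],c+V[0]*s.min(),c+V[0]*s.max())
for u,v in((340,220),(416,212),(433,287),(349,296)):print(ray("top",u,v,.014).round(3))
z=np.load("top0.npz");cv2.imwrite("pics/topc.png",cv2.resize(z["im"][195:315,310:460,::-1],None,fx=5,fy=5,interpolation=3))
E
```

```text
top blue 1085 [ 0.511 -0.175  0.058] [ 0.577 -0.024  0.197] [ 0.531 -0.098  0.189] [np.float64(264.2), np.float64(392.0)]
top red 84 [ 0.566 -0.109  0.126] [ 0.587 -0.086  0.2  ] [ 0.572 -0.102  0.161] [np.float64(242.4), np.float64(391.7)]
top black 1 [ 0.569 -0.112  0.216] [ 0.569 -0.112  0.216] [ 0.569 -0.112  0.216] [np.float64(239.0), np.float64(402.0)]
bar [ 0.52423658 -0.09915644  0.19126535] [-0.1082319   0.99411477 -0.00465618] [ 0.53242499 -0.17436734  0.19161762] [ 0.51629054 -0.0261717   0.19092351]
side blue 376 [ 0.507 -0.168  0.053] [ 0.554 -0.02   0.195] [ 0.52  -0.084  0.189] [np.float64(222.1), np.float64(371.1)]
side red 86 [ 0.561 -0.111  0.128] [ 0.584 -0.085  0.203] [ 0.575 -0.102  0.176] [np.float64(210.2), np.float64(357.0)]
side black 47 [ 0.562 -0.117  0.204] [ 0.576 -0.105  0.22 ] [ 0.568 -0.11   0.213] [np.float64(192.3), np.float64(362.3)]
bar [ 0.51634941 -0.09000151  0.19084615] [-0.10181239  0.99480249  0.00149817] [ 0.52434204 -0.16809697  0.19072854] [ 0.5094599  -0.02268454  0.19094753]
[ 0.648 -0.008  0.014]
[ 0.664 -0.168  0.014]
[ 0.506 -0.198  0.014]
[ 0.488 -0.025  0.014]
```

View pics/topc.png

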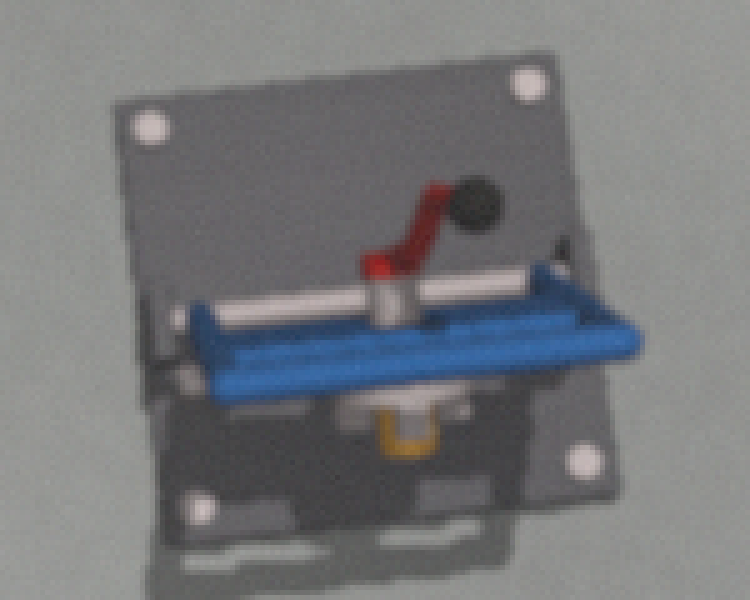

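```bash
cat >> h.py <<'E'
th=.103;O=np.array([.571,-.096,0]);B=Ro.from_euler('z',th)
def tool(lean=0):  # tool x = stand y, tool y = stand x, z down along the frame at this lean
    M=np.array([[0,1,0],[1,0,0],[0,0,-1.]]).T
    return B*Ro.from_euler('y',lean)*Ro.from_matrix(M)
def plan(p,R,n,start=None):
    if start is None:
        s=monitor.get_obs();start=(s["tcp_pos"],Ro.from_rotvec(s["orientation"]))
    q,Q=start;rv=(Q.inv()*R).as_rotvec();rows=[]
    for k in range(1,n+1):
        pk=start[0]+(np.array(p)-start[0])*k/n;Rk=start[1]*Ro.from_rotvec(rv*k/n)
        a=np.round(Q.inv().apply(pk-q)*100,1);b=np.round((Q.inv()*Rk).as_rotvec(),2)
        q=q+Q.apply(a/100);Q=Q*Ro.from_rotvec(b);rows.append([a.tolist(),b.tolist()])
    for i in range(0,n,5):print(rows[i:i+5])
    return q,Q
def st(x,y,z):return O+B.apply([x,y,z])
E
python3 - <<'E'
from h import *
print(st(0,0,0),tool().as_matrix())
s=monitor.get_obs();R0=Ro.from_rotvec(s["orientation"])
a=plan([.18,-.46,.24],R0,5)
p=st(.007,-.08,.24);print(p)
plan(p,tool(),15,a)
z=np.load("top0.npz")
P,u,v=pts("top",z["d"],np.ones((480,640),bool));g=P[(P[:,2]>.08)&(P[:,1]<-.3)];print(g.min(0),g.max(0))
E
```

```text
[ 0.571 -0.096  0.   ] [[-0.10281798  0.99470019  0.        ]
 [ 0.99470019  0.10281798  0.        ]
 [ 0.          0.         -1.        ]]
[[[1.0, -3.7, -0.2], [0.0, 0.0, 0.0]], [[1.0, -3.6, -0.2], [0.0, 0.0, 0.0]], [[1.0, -3.7, -0.2], [0.0, 0.0, 0.0]], [[1.0, -3.6, -0.1], [0.0, 0.0, 0.0]], [[1.0, -3.7, -0.2], [0.0, 0.0, 0.0]]]
[ 0.58618834 -0.17485629  0.24      ]
[[[3.1, -1.1, -0.0], [-0.0, -0.0, -0.09]], [[3.2, -0.8, -0.0], [-0.0, -0.0, -0.1]], [[3.3, -0.5, -0.0], [-0.0, -0.0, -0.09]], [[3.3, -0.2, -0.0], [-0.0, -0.0, -0.09]], [[3.3, 0.1, -0.0], [-0.0, -0.0, -0.1]]]
[[[3.3, 0.4, -0.0], [-0.0, -0.0, -0.09]], [[3.2, 0.7, -0.0], [-0.0, -0.0, -0.09]], [[3.2, 1.0, -0.0], [-0.0, -0.0, -0.1]], [[3.0, 1.4, -0.0], [-0.0, -0.0, -0.09]], [[2.9, 1.5, -0.0], [-0.0, -0.0, -0.09]]]
[[[2.8, 1.9, -0.0], [-0.0, -0.0, -0.1]], [[2.5, 2.1, -0.0], [-0.0, -0.0, -0.09]], [[2.4, 2.3, -0.0], [-0.0, -0.0, -0.1]], [[2.1, 2.5, -0.0], [-0.0, -0.0, -0.09]], [[1.8, 2.8, -0.0], [-0.0, -0.0, -0.09]]]
[ 0.30061085 -0.58065013  0.08001065] [ 0.80333046 -0.51084927  0.21628544]
```

```bash
python3 -m crank '[[[1,-3.7,-0.2],[0,0,0]],[[1,-3.6,-0.2],[0,0,0]],[[1,-3.7,-0.2],[0,0,0]],[[1,-3.6,-0.1],[0,0,0]],[[1,-3.7,-0.2],[0,0,0]]]' 0 40
python3 -m crank '[[[3.1,-1.1,0],[0,0,-0.09]],[[3.2,-0.8,0],[0,0,-0.1]],[[3.3,-0.5,0],[0,0,-0.09]],[[3.3,-0.2,0],[0,0,-0.09]],[[3.3,0.1,0],[0,0,-0.1]]]'
python3 - <<'E'
from h import *
p=st(.007,-.08,.24)
plan(p,tool(),10)
E
```

```text
clock: 0.6
tcp_pos: [0.18, -0.4587, 0.2399]
orientation: [-3.112, -0.426, 0.0]
contact_force: [-0.1, 0.4, 0.0]
grip_width: 0.0121
gripper_force: 0.0
clock: 1.1
tcp_pos: [0.3164, -0.3646, 0.2402]
orientation: [-2.926, -1.144, 0.0]
contact_force: [0.7, -0.7, 0.2]
grip_width: -0.0004
gripper_force: 0.0
[[[3.3, 0.4, 0.0], [-0.0, -0.0, -0.09]], [[3.2, 0.8, 0.0], [-0.0, -0.0, -0.1]], [[3.1, 1.0, 0.0], [-0.0, -0.0, -0.09]], [[3.0, 1.3, 0.0], [-0.0, -0.0, -0.09]], [[2.9, 1.6, 0.0], [-0.0, -0.0, -0.09]]]
[[[2.8, 1.9, 0.0], [-0.0, -0.0, -0.1]], [[2.5, 2.1, 0.0], [-0.0, -0.0, -0.09]], [[2.3, 2.3, 0.0], [-0.0, -0.0, -0.09]], [[2.2, 2.5, 0.0], [-0.0, -0.0, -0.1]], [[1.8, 2.7, 0.0], [-0.0, -0.0, -0.09]]]
```

```bash
python3 -m crank '[[[3.3,0.4,0],[0,0,-0.09]],[[3.2,0.8,0],[0,0,-0.1]],[[3.1,1,0],[0,0,-0.09]],[[3,1.3,0],[0,0,-0.09]],[[2.9,1.6,0],[0,0,-0.09]]]'
python3 -m crank '[[[2.8,1.9,0],[0,0,-0.1]],[[2.5,2.1,0],[0,0,-0.09]],[[2.3,2.3,0],[0,0,-0.09]],[[2.2,2.5,0],[0,0,-0.1]],[[1.8,2.7,0],[0,0,-0.09]]]'
python3 - <<'E'
from h import *
p=st(.007,-.07,.192)
plan(p,tool(),4)
s=monitor.get_obs();t=s["tcp_pos"];im,d=optics.grab_frame("wrist");cv2.imwrite("pics/w1.png",im[...,::-1])
c=optics.camera_model("wrist");f=240/np.tan(np.radians(c["vertical_fov"])/2)
H=hsv(im).astype(int)
W=None
v,u=np.mgrid[:480,:640];x=u-c["cx"];y=v-c["cy"];rr=np.hypot(x,y);a=rr/f
P=np.stack([x/rr*np.tan(a)*d,y/rr*np.tan(a)*d,d],-1)
T=c["hand_eye"];P=P@T[:3,:3].T+T[:3,3];P=Ro.from_rotvec(s["orientation"]).apply(P.reshape(-1,3)).reshape(P.shape)+t
h,S,V=H[...,0],H[...,1],H[...,2]
roi=(d>0)&(P[...,2]>.1)
for n,m in(("blue bar",roi&(h>100)&(h<125)&(S>120)&(P[...,2]>.17)),("red",roi&((h<8)|(h>172))&(S>130)),("foot",roi&(V<45)&(S<130)&(abs(P[...,2]-.21)<.015)&(abs(P[...,0]-.575)<.03)&(abs(P[...,1]+.11)<.04))):
    q=P[m];print(n,len(q),*( [] if not len(q) else [q.min(0).round(3),q.max(0).round(3),np.median(q,0).round(3)]))
E
```

```text
clock: 1.6
tcp_pos: [0.4513, -0.2705, 0.2401]
orientation: [-2.588, -1.78, 0.001]
contact_force: [0.2, -0.1, 0.8]
grip_width: 0.0001
gripper_force: 0.0
clock: 2.1
tcp_pos: [0.5864, -0.1762, 0.2399]
orientation: [-2.101, -2.334, 0.001]
contact_force: [0.1, 0.2, 0.7]
grip_width: -0.0001
gripper_force: 0.0
[[[0.3, -0.0, 1.2], [-0.0, -0.0, 0.0]], [[0.3, -0.0, 1.2], [-0.0, -0.0, 0.0]], [[0.2, -0.0, 1.2], [-0.0, -0.0, 0.0]], [[0.3, -0.0, 1.2], [-0.0, -0.0, 0.0]]]
blue bar 6135 [ 0.512 -0.174  0.17 ] [ 0.568 -0.027  0.341] [ 0.526 -0.104  0.19 ]
red 854 [ 0.564 -0.112  0.112] [ 0.589 -0.085  0.213] [ 0.575 -0.101  0.163]
foot 39 [ 0.567 -0.125  0.213] [ 0.579 -0.107  0.217] [ 0.571 -0.11   0.215]
```

View pics/w1.png

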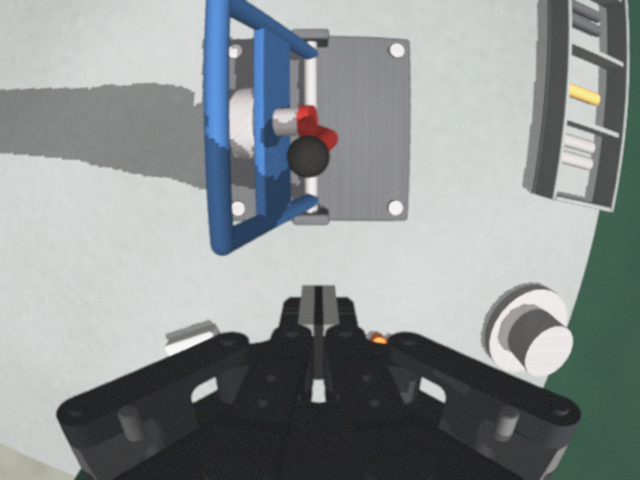

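The wrist view shows the black foot at (308,157), in line with the closed fingertips at (318,290). The bar is at column 215, clear of the push path.

```bash
python3 -m crank '[[[0.3,0,1.2],[0,0,0]],[[0.3,0,1.2],[0,0,0]],[[0.2,0,1.2],[0,0,0]],[[0.3,0,1.2],[0,0,0]],[[1.5,0,0],[0,0,0]]]'
python3 -m crank '[[[1.5,0,0],[0,0,0]],[[1.5,0,0],[0,0,0]],[[1.5,0,0],[0,0,0]],[[1.5,0,0],[0,0,0]],[[1.5,0,0],[0,0,0]]]'
python3 -m crank '[[[0,0,0],[0,0,0]],[[0,0,0],[0,0,0]],[[0,0,0],[0,0,0]],[[0,0,0],[0,0,0]],[[0,0,0],[0,0,0]]]'
python3 -m crank '[[[0,0,-2],[0,0,0]],[[0,0,-2],[0,0,0]],[[0,0,-2],[0,0,0]],[[0,0,-2],[0,0,0]],[[0,0,0],[0,0,0]]]' 8.5
python3 - <<'E'
from h import *
im,d=optics.grab_frame("side");cv2.imwrite("pics/s2.png",cv2.resize(im[140:340,250:470,::-1],None,fx=2.5,fy=2.5))
E
```

```text
clock: 2.65
tcp_pos: [0.5809, -0.1533, 0.1897]
orientation: [-2.11, -2.324, 0.005]
contact_force: [-0.3, -0.0, 0.3]
grip_width: 0.0005
gripper_force: 0.0
clock: 3.15
tcp_pos: [0.5756, -0.075, 0.1927]
orientation: [2.105, 2.331, 0.001]
contact_force: [-0.6, -0.5, 0.9]
grip_width: -0.0001
gripper_force: 0.0
clock: 3.65
tcp_pos: [0.5755, -0.0774, 0.1922]
orientation: [2.108, 2.329, -0.0]
contact_force: [-0.7, -0.4, 0.3]
grip_width: 0.0002
gripper_force: 0.0
clock: 4.15
tcp_pos: [0.5772, -0.0769, 0.2751]
orientation: [2.105, 2.327, 0.005]
contact_force: [-0.5, 0.6, 0.4]
grip_width: 0.072
gripper_force: 0.0
```

View pics/s2.png

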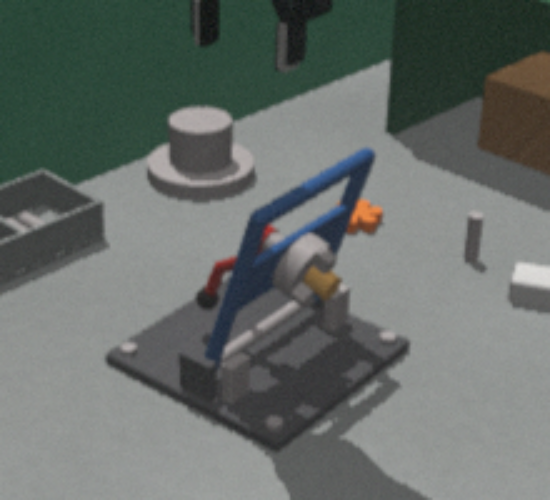

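The crop shows the leg over on the +y side with the foot low at crop (207,297). It may still be settling. The bar is undisturbed and still lying back.

Run:
```python
from h import *
R=tool(-.3);z=R.apply([0,0,1]);bar=st(-.0473,-.001,.185);print(bar,z)
q=plan(bar-z*.055,R,5)
plan(bar+z*.019,R,4,q)
im,d=optics.grab_frame("side");W,b,re,bl=look("side",im,d)
bl=(cv2.cvtColor(im,cv2.COLOR_RGB2HSV)[...,2]<45)&(W[...,2]>.03)&(W[...,2]<.2)&(abs(W[...,0]-.58)<.1)&(abs(W[...,1]+.1)<.12)
p=(W[bl|re]-O)@B.as_matrix();print(len(p),p[p[:,2]<.09].round(3)[::8])
```

```text
[ 0.5240535  -0.10185799  0.185     ] [ 0.29395401  0.03038479 -0.95533649]
[[[-0.4, -1.4, 0.7], [-0.06, 0.0, -0.0]], [[-0.4, -1.5, 0.6], [-0.06, 0.0, -0.0]], [[-0.4, -1.5, 0.6], [-0.06, 0.0, -0.0]], [[-0.4, -1.5, 0.4], [-0.06, 0.0, -0.0]], [[-0.4, -1.5, 0.4], [-0.06, 0.0, -0.0]]]
[[[0.0, -0.0, 1.8], [0.0, 0.0, -0.0]], [[0.0, -0.0, 1.9], [0.0, 0.0, -0.0]], [[0.0, -0.0, 1.8], [0.0, 0.0, -0.0]], [[0.1, -0.0, 1.9], [0.0, 0.0, -0.0]]]
77 [[0.037 0.016 0.089]
 [0.03  0.011 0.087]
 [0.041 0.015 0.074]
 [0.043 0.019 0.063]
 [0.053 0.023 0.051]
 [0.048 0.026 0.052]
 [0.045 0.023 0.049]
 [0.009 0.093 0.032]]
```

The foot measures (0.05, 0.02, 0.047) in the stand frame. That matches the expected lower-stop position, so I'll go on to the bar.

```bash
python3 -m crank '[[[-0.4,-1.4,0.7],[-0.06,0,0]],[[-0.4,-1.5,0.6],[-0.06,0,0]],[[-0.4,-1.5,0.6],[-0.06,0,0]],[[-0.4,-1.5,0.4],[-0.06,0,0]],[[-0.4,-1.5,0.4],[-0.06,0,0]]]'
python3 -m crank '[[[0,0,1],[0,0,0]],[[0,0,0],[0,0,0]]]'
python3 - <<'E'
from h import *
R=tool(-.3);z=R.apply([0,0,1])
s=monitor.get_obs();t=s["tcp_pos"];im,d=optics.grab_frame("wrist");cv2.imwrite("pics/w2.png",im[...,::-1])
c=optics.camera_model("wrist");f=240/np.tan(np.radians(c["vertical_fov"])/2)
v,u=np.mgrid[:480,:640];x=u-c["cx"];y=v-c["cy"];rr=np.hypot(x,y);a=rr/f
P=np.stack([x/rr*np.tan(a)*d,y/rr*np.tan(a)*d,d],-1)
T=c["hand_eye"];P=P@T[:3,:3].T+T[:3,3];Pw=Ro.from_rotvec(s["orientation"]).apply(P.reshape(-1,3)).reshape(P.shape)+t
H=hsv(im).astype(int);m=(d>0)&(H[...,0]>100)&(H[...,0]<125)&(H[...,1]>120)&(Pw[...,2]>.18)&(Pw[...,2]<.21)
q=P[m];print("bar in tool",len(q),q.min(0).round(3),q.max(0).round(3),np.median(q,0).round(3))
e=q[:,0];
for lo in np.arange(-.09,.08,.03):
    k=q[(e>lo)&(e<lo+.03)]
    if len(k):print(lo.round(2),k[:,1].min().round(3),k[:,1].max().round(3),k[:,2].min().round(3))
plan(st(-.0473,-.001,.185)+z*.019,R,4)
E
```

```text
clock: 4.75
tcp_pos: [0.506, -0.104, 0.2351]
orientation: [1.96, 2.167, 0.328]
contact_force: [0.2, 0.4, -0.1]
grip_width: 0.085
gripper_force: 0.0
clock: 4.95
tcp_pos: [0.5089, -0.1036, 0.225]
orientation: [1.963, 2.17, 0.325]
contact_force: [0.1, -0.4, 0.3]
grip_width: 0.085
gripper_force: 0.0
bar in tool 6209 [-0.071 -0.004  0.034] [0.078 0.01  0.042] [0.017 0.003 0.037]
-0.09 -0.002 0.009 0.035
-0.06 -0.002 0.009 0.035
-0.03 -0.003 0.01 0.035
0.0 -0.003 0.009 0.035
0.03 -0.004 0.009 0.035
0.06 -0.004 0.009 0.034
[[[-0.0, 0.0, 1.6], [-0.0, -0.0, -0.0]], [[-0.0, 0.1, 1.5], [-0.0, -0.0, -0.0]], [[-0.0, -0.0, 1.6], [-0.0, -0.0, -0.0]], [[-0.0, 0.0, 1.5], [-0.0, -0.0, -0.0]]]
```

View pics/w2.png

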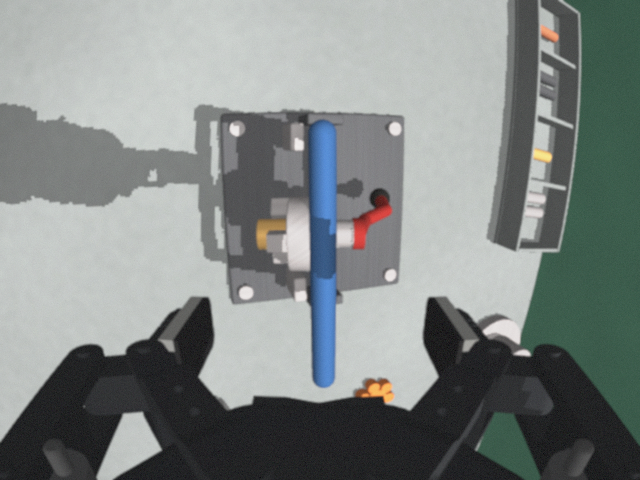

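The wrist view shows the bar (column 322) centred between the open pads, with the frame and leg aligned under the tool.

```bash
python3 -m crank '[[[0,0.1,1.6],[0,0,0]],[[0,0.1,1.5],[0,0,0]],[[0,0.1,1.5],[0,0,0]],[[0.1,0,1.5],[0,0,0]],[[0,0,0],[0,0,0]]]'
python3 -m crank '[[[0,0,0],[0,0,0]],[[0,0,0],[0,0,0]],[[0,0,0],[0,0,0]],[[0,0,0],[0,0,0]],[[0,0,0],[0,0,0]]]' 0 30
python3 -m crank '[[[0,0,0],[0,0,0]],[[0,0,0],[0,0,0]],[[0,0,0],[0,0,0]],[[0,0,0],[0,0,0]]]'
python3 - <<'E'
from h import *
s=monitor.get_obs();R=Ro.from_rotvec(s["orientation"]);print((B.inv()*R).as_euler("xyz"),(s["tcp_pos"]-R.apply([0,0,.019])-O)@B.as_matrix())
im,d=optics.grab_frame("side");cv2.imwrite("pics/s3.png",cv2.resize(im[140:340,250:470,::-1],None,fx=2.5,fy=2.5))
E
```

```text
clock: 5.5
tcp_pos: [0.5315, -0.0991, 0.1681]
orientation: [1.96, 2.172, 0.328]
contact_force: [0.3, 0.3, 0.5]
grip_width: 0.0846
gripper_force: 0.0
clock: 6.0
tcp_pos: [0.5309, -0.1005, 0.17]
orientation: [1.96, 2.168, 0.327]
contact_force: [-4.7, 0.3, 6.4]
grip_width: 0.0128
gripper_force: 29.8
clock: 6.4
tcp_pos: [0.5312, -0.1004, 0.1701]
orientation: [1.959, 2.168, 0.327]
contact_force: [-3.4, -0.7, 5.0]
grip_width: 0.0128
gripper_force: 29.4
[2.84125119e+00 5.59490379e-04 1.56869755e+00] [-0.04571121 -0.00028793  0.18824229]
```

View pics/s3.png

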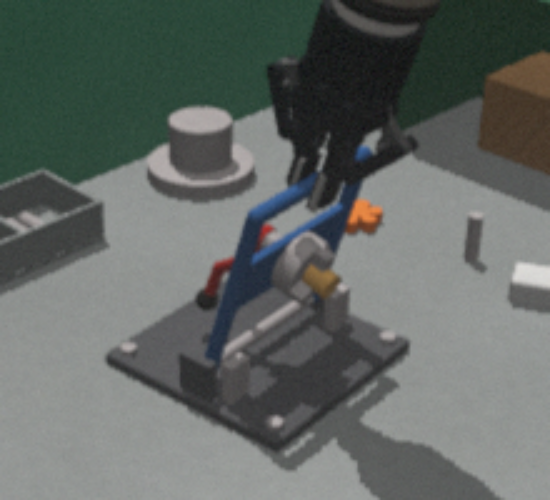

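The crop shows the fingers closed on the bar, with the opening at 12.8 mm and 30 N of grip. The leg is down and unchanged at crop (207,297).

```bash
python3 -m crank '[[[0,0.42,0.01],[0.03,0,0]],[[0,0.42,0.01],[0.03,0,0]],[[0,0.42,0],[0.03,0,0]],[[0,0.42,0.01],[0.03,0,0]],[[0,0.42,0.01],[0.03,0,0]]]'
python3 -m crank '[[[0,0.42,0.01],[0.03,0,0]],[[0,0.42,0.01],[0.03,0,0]],[[0,0.42,0],[0.03,0,0]],[[0,0.42,0.01],[0.03,0,0]],[[0,0.42,0.01],[0.03,0,0]]]'
python3 -m crank '[[[0,0,0],[0,0,0]],[[0,0,0],[0,0,0]],[[0,0,0],[0,0,0]],[[0,0,0],[0,0,0]],[[0,0,0],[0,0,0]]]'
python3 - <<'E'
from h import *
s=monitor.get_obs();R=Ro.from_rotvec(s["orientation"]);print((B.inv()*R).as_euler("xyz"),(s["tcp_pos"]-R.apply([0,0,.019])-O)@B.as_matrix())
im,d=optics.grab_frame("side");cv2.imwrite("pics/s4.png",cv2.resize(im[140:340,250:470,::-1],None,fx=2.5,fy=2.5))
for n in("side","top"):
    im,d=optics.grab_frame(n);W,b,*_=look(n,im,d);p=(W[b]-O)@B.as_matrix()
    for lo in(.06,.08,.1,.12,.14,.16,.18):
        k=p[(p[:,2]>lo)&(p[:,2]<lo+.02)&(abs(abs(p[:,1])-.07)<.014)];
        if len(k):print(n,lo,len(k),np.median(k,0).round(4))
E
```

```text
clock: 6.95
tcp_pos: [0.5517, -0.0982, 0.1745]
orientation: [2.036, 2.253, 0.168]
contact_force: [-0.6, 0.4, 1.1]
grip_width: 0.0127
gripper_force: 29.2
clock: 7.45
tcp_pos: [0.5727, -0.0959, 0.1758]
orientation: [-2.106, -2.331, 0.001]
contact_force: [0.4, 0.3, 0.1]
grip_width: 0.0127
gripper_force: 29.2
clock: 7.95
tcp_pos: [0.572, -0.096, 0.1758]
orientation: [2.106, 2.331, 0.0]
contact_force: [0.1, 0.8, 0.1]
grip_width: 0.013
gripper_force: 29.8
[ 3.14144848e+00 -1.04615130e-04  1.56877661e+00] [ 9.55821695e-04 -7.37695493e-05  1.94762747e-01]
side 0.06 9 [-0.0046  0.0762  0.0723]
side 0.08 8 [-0.0057  0.0767  0.0883]
side 0.1 18 [-0.0066  0.0751  0.1058]
side 0.12 14 [-0.0069  0.0658  0.1275]
side 0.14 31 [-0.0057  0.06    0.1458]
side 0.16 32 [-0.0034 -0.0607  0.1709]
side 0.18 79 [-0.0055  0.0675  0.1961]
top 0.12 7 [-0.0031  0.0603  0.1393]
top 0.14 9 [-0.0018  0.0591  0.1428]
top 0.16 2 [-0.0036  0.0648  0.1706]
top 0.18 65 [-0.0007  0.0659  0.1976]
```

View pics/s4.png

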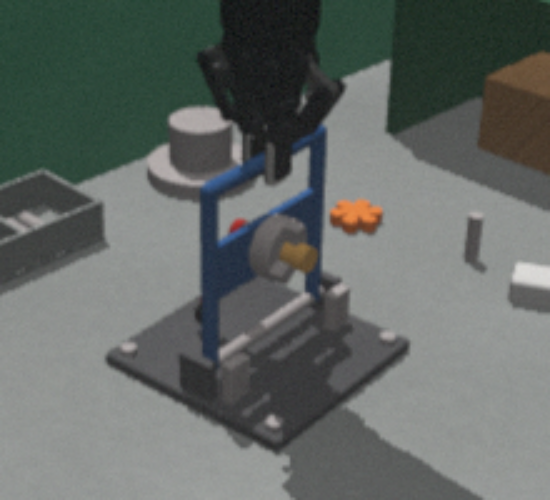

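The crop shows the frame upright, with its posts vertical to about 0.02 rad and the bar held. The foot sits low behind the left post at crop (200,310), and the spares are in place.

```bash
python3 -c "
from bench import r
print(r.hand_in())"
```

```text
the job is handed in; nothing more can be done
None
```

I flipped the prop leg over to its lower stop, brought the frame upright (within about 0.02 rad by my measurement) and handed the job in at about 8 s, still holding the top bar with about 30 N and with no contact with the spares; hand-in returned no verdict.

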